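# Change over a laboratory twin water filter

### The arm

A 7-joint arm with a two-finger parallel gripper is mounted at the origin on the work surface. World frame = base frame: x ahead of the robot, y to its left, z up, the work surface at z = 0. Lengths are in m, angles in rad, forces in N, time in s.
With the tool pointing down it reaches from about 0.4 to 0.875 m from the base axis. Payload 19.3 kg.
Tool frame: the origin (TCP) lies midway between the tips of the shut fingers; the grasp point (between the pads) lies 19 mm behind it; x points along the fingers, z is the direction in which the jaws open and shut, and the axes are right-handed (so a half turn about x gives the same grasp; the last joint's range is limited). The gripper opens to 85 mm and grips with 20 to 120 N. Pads are 22 mm wide; open, the fingers measure 114 mm over their backs; the gripper's body (76 mm by 85 mm) begins 54 mm behind the grasp point. The pads swing forward as they close: fully open they stand 13 mm farther back than shut.
Start: joints at [1.201, 0.521, -0.036, 1.599, 0.021, 1.021, -0.113], TCP at [0.185, -0.597, 0.231] pointing down, gripper open.
Joint ranges: [-2.91, 2.91], [-0.3, 2.13], [-1.5, 1.42], [0.17, 2.43], [-1.26, 4.41], [0.16, 1.93], [-2.52, 2.52]. Speed limits (rad/s): [1.89, 1.89, 2.39, 2.39, 3.01, 3.01, 3.01].

### API

Orientations are given as a unit quaternion [w, x, y, z].
In Python, from bench import env gives the robot as it stands. The module is installed in compiled form; this text tells all that it offers.
- The arm moves only by the shell command python3 -m creep 'ROWS' [OPENING]. ROWS is JSON, a list of rows, each a list of 2 entries, a list of its own where there are three numbers: the shift along the world's x, y, z in mm, then the turn, a rotation vector about the world's x, y, z in degrees. In form: [[[tx, ty, tz], [rx, ry, rz]], ...]. A call has 1 to 8 rows; each row is the pose to reach, as a shift and turn from the pose commanded when the call began; what a row does not reach only later rows make up. A row lasts 1/10 s, in which the tool goes at most 50 mm and 8.59 degrees, less where a joint would pass 70% of its speed; a pose out of reach is approached as far as the arm can. A call with a gripper value outside its range is refused whole. OPENING is the gripper command: -1 is fully open, 1 is shut, values between are in proportion, set as the call begins (- or left out, the last holds). The fingers move at their own pace and stop on an object; the grip force is fixed at half the most. Time passes only in rows, so rows that repeat a pose let the fingers close. It gives the time, the measured TCP pose, the force and the opening at its end, in the units of the state.
- env.get_state(): the state, without advancing time (a new reading comes with each control period).
- env.capture(name): name is "side" or "top" or "wrist"; returns the picture (400x640x3 uint8, red, green, blue); there is no depth.
- env.get_calibration(name): a dict with "fx", "fy", "cx", "cy" (pixels), "D" ([k1, k2, p1, p2, k3] as OpenCV has them; the pictures are not rectified), "extrinsics" (4x4, takes a point from world to camera coordinates). Camera axes: x right, y down, z forward; pixel columns grow to the right and rows downward; lengths in m; the calibration is good to about 2 mm. A picture is of the moment at which its call begins: read the wrist's pose just before it. get_calibration takes no time and is no camera call; for the wrist camera it gives the pose at the moment of the call.
- env.finish_job(): hands the job in, once; it reports no verdict.
Trained networks look in the newest picture that a camera, given by its name, has taken for a name from the list of things; names that differ only in an ending like _2 or _b are one class to them, and where a whole thing is asked for, a point or a joint stands for the part that bears it (a point fixed in the world has none). Each returns a list of dicts, best first, with "confidence" (0 to 1); they miss things now and then, are a little off and sometimes report something else, mostly with a low value. They report only what shows in the picture. A call takes as long as a camera call.
- env.look_for(thing, camera): "position" ([column, row] in pixels, amid what is visible of it).
- env.silhouettes(thing, camera): "region" (400x640 bool, what is visible of it) and "position" ([column, row] in pixels, amid what is visible of it).
- env.mark_of(thing, camera): "position" ([column, row] in pixels: a listed point, or the origin of a listed thing).
The state is a dict: "time": time; "q": joint angles; "joint_vel": joint speeds; "effort": joint torques, N m; "ee_pos": TCP position; "orientation": TCP orientation; "contact_force": force on the tool from outside, world axes, zero at the start; "wrist_torque": the same for the moment, N m; "opening": finger opening in m.
Only numpy, scipy, OpenCV 4.12 (cv2) and the standard library are available. Lean on these libraries where they do the work, as an engineer would, in place of code of your own. Each camera call takes 0.05 s, during which the arm holds its last target. There are 200 camera calls.

### The job

The filter with the brown cartridge is used up, so change over to the one with the white cartridge without ever cutting off the water: with a fingertip against the side of the blue lever, push the white filter's valve fully open (lever in line with its pipe), and only then push the brown filter's valve fully shut (lever square across its pipe). Then let the pressure off the shut-off brown filter: press the red vent button on its head fully down, keep it down for about a second and let it come back up. Push the levers, do not take hold of them; do not press the white filter's vent, and leave the bottles and other loose things where they stand.

Things in the scene. Friction and masses are not known exactly. Their poses are not given: they have to be found in the camera images.
- spent_branch: used-up branch: lying clear filter bowl (68 mm across) with a dark brown cartridge, white head (76 mm across) and, upstream, a grey ball valve with a blue lever. Fixed. Origin below the valve stem, at bench height; z up, +x along the pipe with the flow (pipe axis 62 mm up, at y = 0). Head: x = 40 to 82 mm, top 100 mm up; filter ends at x = 238 mm. May be the left or the right one
- spent_lever (a joint): brown filter's valve lever, rad, about the vertical stem. 0 = shut: square across the pipe, pointing along +y of spent_branch. 1.571 = fully open: in line with the pipe, pointing along -x of it, back towards the inlet. Grows anticlockwise seen from above. Hard stop at each end; stiff (0.25 N m, some 3.5 N at the grip point); stays where left. Starts open or nearly so
- spent_stem (a point): point on the turning axis of the brown filter's lever, at the lever's mid-height, 105 mm above the bench; axes as spent_branch
- spent_grip (a point): where the brown filter's lever is pushed: 75 mm out from the stem, in the middle of its width and thickness. The lever is a straight level bar 16 mm wide, 10 mm thick (100 to 110 mm above the bench), its end 100 mm from the stem; x points outwards along it, z up
- spent_vent (a joint): red vent button on top of the brown filter's head, m: 0 = out, 0.007 = fully down. Sprung: about 1.2 N to start, 5.4 N fully down; comes back up by itself
- spent_button (a point): centre of the top face of the brown filter's red vent button (18 mm across; 114 mm above the bench when out, standing 10 mm proud of its grey boss, 30 mm across); 61 mm downstream of the stem, above the pipe axis
- fresh_branch: new branch: lying clear filter bowl (68 mm across) with a cream-white cartridge, white head (76 mm across) and, upstream, a grey ball valve with a blue lever. Fixed. Origin below the valve stem, at bench height; z up, +x along the pipe with the flow (pipe axis 62 mm up, at y = 0). Head: x = 40 to 82 mm, top 100 mm up; filter ends at x = 238 mm. May be the left or the right one
- fresh_lever (a joint): white filter's valve lever, rad, about the vertical stem. 0 = shut: square across the pipe, pointing along +y of fresh_branch. 1.571 = fully open: in line with the pipe, pointing along -x of it, back towards the inlet. Grows anticlockwise seen from above. Hard stop at each end; stiff (0.25 N m, some 3.5 N at the grip point); stays where left. Starts shut or nearly so
- fresh_stem (a point): point on the turning axis of the white filter's lever, at the lever's mid-height, 105 mm above the bench; axes as fresh_branch
- fresh_grip (a point): where the white filter's lever is pushed: 75 mm out from the stem, in the middle of its width and thickness. The lever is a straight level bar 16 mm wide, 10 mm thick (100 to 110 mm above the bench), its end 100 mm from the stem; x points outwards along it, z up
- fresh_vent (a joint): red vent button on top of the white filter's head, m: 0 = out, 0.007 = fully down. Sprung: about 1.2 N to start, 5.4 N fully down; comes back up by itself. To be left alone
- fresh_button (a point): centre of the top face of the white filter's red vent button (18 mm across; 114 mm above the bench when out, standing 10 mm proud of its grey boss, 30 mm across); 61 mm downstream of the stem, above the pipe axis
- filter_set: white board, 460 x 360 mm, top 20 mm above the bench, carrying both filters side by side. Fixed; origin at the centre of its underside, x along the pipes with the flow. Valve stems at x = -100 mm, y = 85 and -85 mm; the inlet manifold crosses under the levers at x = -175 mm (top 77 mm up), the outlet manifold at x = 205 mm, with a gauge (top 99 mm up) at y = 0
- grease_jar: small white jar with a blue cap, 42 mm across, 45 mm tall, on the board between the filters; loose, to be left alone; origin at the centre of its underside
- vial: amber vial with a white cap, 28 mm across, 55 mm tall, on the board between the filters; loose, to be left alone; origin at the centre of its underside
- spanner: steel spanner, 170 mm long, lying beside the board; loose, to be left alone; origin near the middle of its underside
- wash_bottle: white plastic bottle with a red cap, 66 mm across, 170 mm tall, beside the board; loose, to be left alone; origin at the centre of its underside
- spare_cartridge: loose cream-white spare cartridge, 54 mm across, 127 mm tall, standing beside the board; loose, to be left alone; origin at the centre of its underside
- beaker: glass beaker, 72 mm across, 85 mm tall, beside the board; loose, to be left alone; origin at the centre of its underside
- reagent_bottle: short amber jar with a blue cap, 72 mm across, 100 mm tall, beside the board; loose, to be left alone; origin at the centre of its underside

How it is judged:
By the outcome, as a careful person would: the job done as asked, in the order asked, and still so for the second after the job is handed in, with the robot touching nothing.
It also fails if it takes over 66 s, if anything falls off the work surface, if the arm or the gripper's body presses on something with over 40 N, if the wrist force passes 120 N, or if a joint passes its speed limit or range.

## Working session

There is one attempt and no reset: what is moved stays moved. The work goes in short steps, Python scripts to look and compute and a shell command to move; the robot and the scene stay as the last step left them, time stands still between calls to the robot, and variables do not carry over. Pictures are saved under pics/ and viewed, about 8 in all and at most 12, crops included, and the job is handed in when it is done.

```bash
mkdir -p pics
cat > h.py <<'E'
import numpy as np, cv2
from bench import env
def cal(n):
    c=env.get_calibration(n); K=np.array([[c['fx'],0,c['cx']],[0,c['fy'],c['cy']],[0,0,1.]]); return K,np.array(c['D'],float),np.array(c['extrinsics'])
def ray(n,px):
    K,D,E=cal(n); u=cv2.undistortPoints(np.array([[px]],float),K,D)[0,0]
    R,t=E[:3,:3],E[:3,3]; return -R.T@t, R.T@np.array([u[0],u[1],1])
def atz(n,px,z):
    o,d=ray(n,px); return o+d*(z-o[2])/d[2]
def proj(n,P):
    K,D,E=cal(n); return cv2.projectPoints(np.array(P,float).reshape(-1,3),cv2.Rodrigues(E[:3,:3])[0],E[:3,3],K,D)[0][:,0]
def save(n,name):
    im=env.capture(n); cv2.imwrite('pics/'+name,im[:,:,::-1]); return im
E
python3 - <<'E'
from h import *
s=env.get_state(); print(s['time'],s['ee_pos'],s['orientation'],s['opening'])
for c in('top','side'):
    save(c,c+'0.png')
    for t,z in(('spent_stem',.105),('spent_grip',.105),('spent_button',.114),('fresh_stem',.105),('fresh_grip',.105),('fresh_button',.114),('filter_set',0)):
        for r in env.mark_of(t,c)[:2]: print(c,t,round(r['confidence'],2),np.round(r['position']),np.round(atz(c,r['position'],z),4))
E
python3 -c "
import cv2,numpy as np
a=cv2.imread('pics/top0.png');cv2.imwrite('pics/b0.png',a)"
```

```text
0.0 [ 0.18443702 -0.59681016  0.23074408] [ 0.5687169   0.41993842  0.56940229 -0.4195162 ] 0.08551746608150324
top spent_stem 0.71 [420. 224.] [ 0.5409 -0.2059  0.105 ]
top spent_stem 0.71 [313. 213.] [0.5616 0.0453 0.105 ]
top spent_grip 0.81 [410. 250.] [ 0.4781 -0.1825  0.105 ]
top spent_grip 0.55 [489. 236.] [ 0.5134 -0.372   0.105 ]
top spent_button 0.43 [420. 197.] [ 0.604 -0.207  0.114]
top fresh_stem 0.87 [347. 215.] [ 0.5599 -0.0345  0.105 ]
top fresh_grip 0.81 [313. 210.] [0.5683 0.0473 0.105 ]
top fresh_button 0.62 [348. 188.] [ 0.6222 -0.0353  0.114 ]
top filter_set 0.97 [379. 188.] [ 0.6504 -0.1237  0.    ]
top filter_set 0.64 [408. 252.] [ 0.482  -0.1977  0.    ]
side spent_stem 0.95 [317. 283.] [ 0.5405 -0.1998  0.105 ]
side spent_button 0.71 [283. 275.] [ 0.4632 -0.1799  0.114 ]
side spent_button 0.37 [342. 279.] [ 0.5976 -0.1977  0.114 ]
side fresh_stem 0.65 [283. 276.] [ 0.4624 -0.1752  0.105 ]
side fresh_stem 0.51 [318. 282.] [ 0.5442 -0.1987  0.105 ]
side fresh_grip 0.56 [320. 202.] [0.5614 0.0411 0.105 ]
side fresh_grip 0.41 [316. 301.] [ 0.5375 -0.2462  0.105 ]
side fresh_button 0.62 [347. 223.] [ 0.6245 -0.0381  0.114 ]
side filter_set 0.92 [357. 277.] [ 0.6469 -0.1321  0.    ]
```

View pics/top0.png

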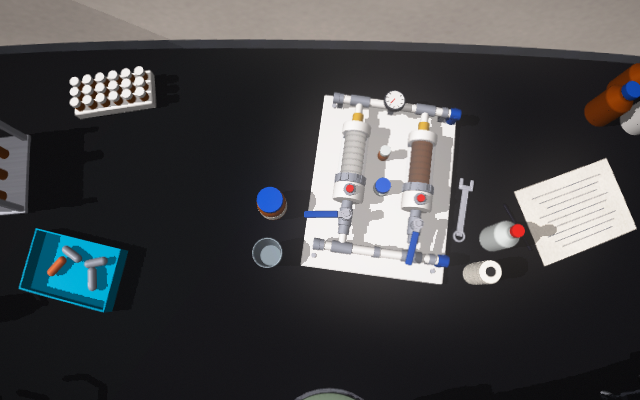

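View pics/side0.png

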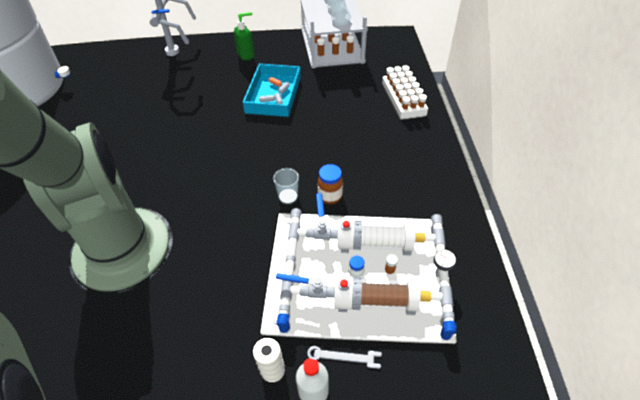

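Brown branch is on the right (head at about 418,200, lever pointing down to the inlet, 418,225 to 410,262). White is on the left (stem 347,214, lever pointing left to 305,214). I'll fit the board pose from these marks.

```bash
cat >> h.py <<'E'
from scipy.optimize import least_squares
from scipy.spatial.transform import Rotation as Ro
LOC={'fresh_stem':(-.1,.085,.105),'spent_stem':(-.1,-.085,.105),'fresh_button':(-.039,.085,.114),'spent_button':(-.039,-.085,.114),'filter_set':(0,0,0)}
def b2w(p,L):
    c,s=np.cos(p[2]),np.sin(p[2]); L=np.atleast_2d(L); return np.c_[p[0]+c*L[:,0]-s*L[:,1],p[1]+s*L[:,0]+c*L[:,1],L[:,2]]
def fit(obs):
    f=lambda p:np.concatenate([(proj(n,b2w(p,LOC[t]))[0]-px)for n,t,px in obs])
    r=least_squares(f,[.65,-.13,-.11],loss='soft_l1',f_scale=2); return r.x,np.round(f(r.x).reshape(-1,2),1).tolist()
E
python3 - <<'E'
from h import *
obs=[('top','spent_stem',(420,224)),('top','spent_button',(420,197)),('top','fresh_stem',(347,215)),('top','fresh_button',(348,188)),('top','filter_set',(379,188)),('side','spent_stem',(317,283)),('side','fresh_button',(347,223)),('side','spent_button',(342,279)),('side','filter_set',(357,277))]
p,res=fit(obs); print(p,res)
for t in LOC: print(t,np.round(b2w(p,LOC[t]),4))
q=env.get_state()['orientation']; print(np.round(Ro.from_quat(np.roll(q,-1)).as_matrix(),3))
print('jar',atz('top',(271,198),.1),'beaker',atz('top',(267,248),.08))
print('fresh lever tip',atz('top',(305,214),.11),'spent tip',atz('top',(409,264),.11))
E=cal('wrist')[2]; print('wristcam',-E[:3,:3].T@E[:3,3],E[2,:3])
E
```

```text
[ 0.6495759  -0.12673822 -0.11370145] [[-2.7, -0.2], [0.4, 0.9], [-1.2, -0.4], [1.1, 0.6], [1.0, -0.2], [-0.2, 0.0], [-1.8, -0.3], [1.4, 3.2], [1.1, -1.5]]
fresh_stem [[ 0.5599 -0.0309  0.105 ]]
spent_stem [[ 0.5406 -0.1998  0.105 ]]
fresh_button [[ 0.6205 -0.0379  0.114 ]]
spent_button [[ 0.6012 -0.2068  0.114 ]]
filter_set [[ 0.6496 -0.1267  0.    ]]
[[ 0.     0.955  0.295]
 [ 0.     0.295 -0.955]
 [-1.     0.    -0.   ]]
jar [0.59768527 0.14685588 0.1       ] beaker [0.48020656 0.15442721 0.08      ]
fresh lever tip [0.55881063 0.06484835 0.11      ] spent tip [ 0.44567189 -0.1777306   0.11      ]
wristcam [ 0.26495042 -0.57214278  0.37346555] [-0.31250601 -0.09643501 -0.94500809]
```

```bash
python3 -m creep '[[[25,40,0],[0,0,0]],[[50,80,0],[0,0,0]],[[76,119,0],[0,0,0]],[[102,159,0],[0,0,0]],[[128,199,0],[0,0,0]],[[154,239,0],[0,0,0]],[[180,279,0],[0,0,0]],[[206,319,0],[0,0,0]]]' 1
```

```text
time: 1.6
ee_pos: [0.3914, -0.2764, 0.2316]
orientation: [0.569, 0.42, 0.569, -0.42]
contact_force: [1.4, -0.2, -0.1]
opening: -0.0001
```

```bash
python3 -m creep '[[[26,40,0],[0,0,0]],[[52,80,0],[0,0,0]],[[78,120,0],[0,0,0]],[[104,160,0],[0,0,0]],[[130,200,0],[0,0,0]],[[156,240,-10],[0,0,0]],[[182,280,-20],[0,0,0]],[[205,320,-30],[0,0,0]]]'
python3 - <<'E'
from h import *
s=env.get_state(); print(s['time'],s['ee_pos'],s['contact_force'],s['opening'])
save('wrist','w1.png')
obs=[]
for t in('fresh_stem','fresh_button','spent_button','spent_stem','fresh_grip'):
    for r in env.mark_of(t,'wrist')[:2]: print(t,round(r['confidence'],2),np.round(r['position']),np.round(atz('wrist',r['position'],.114 if 'button' in t else .105),4))
E
```

```text
time: 2.4
ee_pos: [0.5966, 0.0437, 0.201]
orientation: [0.569, 0.42, 0.569, -0.42]
contact_force: [1.7, -0.5, 0.8]
opening: 0.0002
2.4 [0.59658839 0.04365495 0.20098297] [ 1.70441935 -0.51528618  0.84207984] 0.0001848173090145695
fresh_stem 0.98 [383. 251.] [ 0.568  -0.0226  0.105 ]
fresh_stem 0.57 [534. 346.] [ 0.5092 -0.2227  0.105 ]
spent_button 0.69 [573. 276.] [ 0.5984 -0.209   0.114 ]
spent_stem 0.65 [526. 312.] [ 0.5426 -0.1998  0.105 ]
fresh_grip 0.84 [307. 234.] [0.562  0.0429 0.105 ]
fresh_grip 0.41 [211. 238.] [0.5311 0.1265 0.105 ]
```

View pics/w1.png

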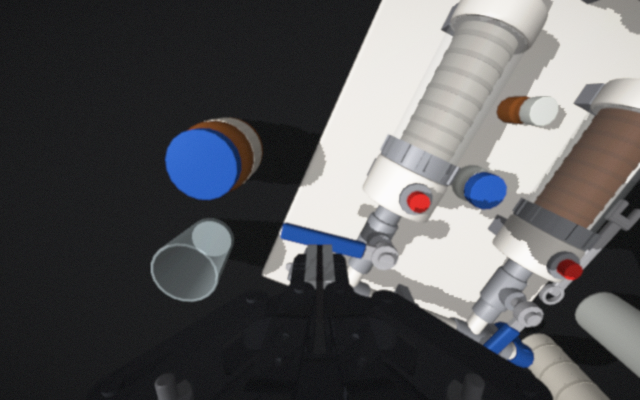

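The wrist view shows the white filter's lever from its tip (285,231) to the stem (385,257), red button at (419,202), and the shut fingertips at (320,247). The jar and beaker are well clear.

Run:
```python
from h import *
for n,px,z in(('tip',(285,231),.11),('tip+x edge',(287,224),.11),('near stem +x edge',(365,240),.11),('stem',(385,257),.11),('button',(419,202),.114),('spbtn',(570,269),.114),('spstem',(530,314),.11),('splev end',(492,348),.11)): print(n,np.round(atz('wrist',px,z),4))
obs=[('wrist','fresh_stem',(385,258)),('wrist','fresh_button',(419,202)),('wrist','spent_button',(570,269)),('wrist','spent_stem',(529,314))]
p,res=fit(obs);print(p,res)
for t in LOC: print(t,np.round(b2w(p,LOC[t]),4))
```

```text
tip [0.5611 0.0628 0.11  ]
tip+x edge [0.5683 0.0629 0.11  ]
near stem +x edge [ 0.5739 -0.0093  0.11  ]
stem [ 0.5628 -0.0333  0.11  ]
button [ 0.6233 -0.0398  0.114 ]
spbtn [ 0.6037 -0.2047  0.114 ]
spstem [ 0.5441 -0.2002  0.11  ]
splev end [ 0.4925 -0.1846  0.11  ]
[ 0.65128153 -0.12906845 -0.10649314] [[-1.2, -1.9], [-0.1, 2.0], [4.0, 1.4], [-0.7, -1.8]]
fresh_stem [[ 0.5609 -0.0339  0.105 ]]
spent_stem [[ 0.5428 -0.203   0.105 ]]
fresh_button [[ 0.6215 -0.0404  0.114 ]]
spent_button [[ 0.6035 -0.2094  0.114 ]]
filter_set [[ 0.6513 -0.1291  0.    ]]
```

```bash
python3 -m creep '[[[0,-3,-30],[0,0,0]],[[0,-3,-60],[0,0,0]],[[0,-3,-90],[0,0,0]],[[0,-3,-109],[0,0,0]],[[0,-3,-109],[0,0,0]]]'
```

```text
time: 3.2
ee_pos: [0.5941, 0.0374, 0.0905]
orientation: [0.568, 0.419, 0.569, -0.421]
contact_force: [-1.2, -0.3, 0.9]
opening: 0.0001
```

```bash
python3 -m creep '[[[-9,0,0],[0,0,0]],[[-18,0,0],[0,0,0]],[[-26,1,0],[0,0,0]],[[-35,2,0],[0,0,0]],[[-44,1,0],[0,0,0]],[[-52,-2,0],[0,0,0]],[[-61,-4,0],[0,0,0]],[[-69,-7,0],[0,0,0]]]'
```

```text
time: 4.0
ee_pos: [0.527, 0.0321, 0.0937]
orientation: [0.57, 0.421, 0.568, -0.419]
contact_force: [6.7, 0.3, 1.3]
opening: -0.0001
```

```bash
python3 -m creep '[[[-7,-4,0],[0,0,0]],[[-14,-9,0],[0,0,0]],[[-21,-15,0],[0,0,0]],[[-26,-21,0],[0,0,0]],[[-30,-27,0],[0,0,0]],[[-33,-32,0],[0,0,0]],[[-35,-36,0],[0,0,0]],[[-35,-36,0],[0,0,0]]]'
python3 - <<'E'
from h import *
save('top','t2.png'); w=save('wrist','w2.png')
t=cv2.imread('pics/t2.png')[170:290,290:470]; cv2.imwrite('pics/c2.png',np.hstack([cv2.resize(t,(600,400)),]))
print(env.get_state()['contact_force'],[(r['confidence'],r['position'],atz('top',r['position'],.105)) for r in env.mark_of('fresh_grip','top')[:1]])
E
```

```text
time: 4.8
ee_pos: [0.4937, -0.0009, 0.0937]
orientation: [0.57, 0.422, 0.569, -0.417]
contact_force: [9.3, 19.7, -3.1]
opening: -0.0002
[10.43102393 20.65067928 -1.11329966] []
```

View pics/w2.png

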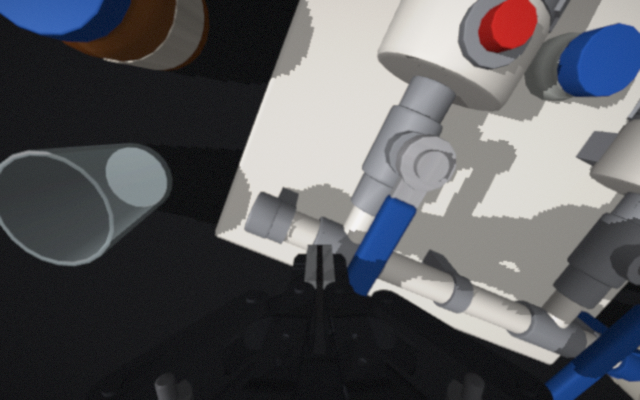

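Wrist view: the white lever now lies along its pipe (400,208 to 368,283), with the finger against it at (320,270). A 20 N push suggests it is on the stop, so I'll measure its angle.

Run:
```python
from h import *
im=cv2.imread('pics/w2.png'); h=cv2.cvtColor(im,cv2.COLOR_BGR2HSV); m=cv2.inRange(h,(105,120,60),(130,255,255))
n,l,st,c=cv2.connectedComponentsWithStats(m)
for x0,x1,y0,y1 in((340,425,190,300),(545,640,310,400)):
    s=np.zeros_like(m); s[y0:y1,x0:x1]=m[y0:y1,x0:x1]; ys,xs=np.nonzero(s)
    P=np.array([atz('wrist',(a,b),.11)[:2] for a,b in list(zip(xs,ys))[::7]])
    v=np.linalg.svd(P-P.mean(0))[2][0]; v=v*np.sign(-v[0]); print(len(xs),P.mean(0),v,'dir deg',np.degrees(np.arctan2(v[1],v[0])))
b=atz('wrist',(510,25),.114); s=atz('wrist',(433,164),.112); print('button',b,'stem',s,'dir',np.degrees(np.arctan2(-(b-s)[1],-(b-s)[0])))
print('expected 173.7')
```

```text
3024 [ 0.51902206 -0.02357886] [-0.99632126  0.08569679] dir deg 175.08390564600322
3530 [ 0.48434843 -0.1794227 ] [-0.97124928  0.23806476] dir deg 166.22765122942445
button [ 0.62209041 -0.03653178  0.114     ] stem [ 0.56399237 -0.03159423  0.112     ] dir 175.14230247855434
expected 173.7
```

White lever is within 0.1° of its pipe, so it is open. Backing off and moving over to the brown lever's right side.

```bash
python3 -m creep '[[[0,15,0],[0,0,0]],[[0,30,0],[0,0,0]],[[0,30,35],[0,0,0]],[[0,30,70],[0,0,0]],[[-10,-15,70],[0,0,0]],[[-20,-60,70],[0,0,0]],[[-26,-105,70],[0,0,0]],[[-30,-150,70],[0,0,0]]]'
```

```text
time: 5.75
ee_pos: [0.4602, -0.1558, 0.163]
orientation: [0.569, 0.42, 0.569, -0.42]
contact_force: [2.0, -0.7, 0.1]
opening: -0.0001
```

```bash
python3 -m creep '[[[-2,-35,0],[0,0,0]],[[-2,-70,0],[0,0,0]],[[-2,-70,0],[0,0,0]]]'
python3 - <<'E'
from h import *
print(env.get_state()['ee_pos']); save('wrist','w3.png'); 
for t in ('spent_stem','spent_grip','spent_button'):
    for r in env.mark_of(t,'wrist')[:2]: print(t,r['confidence'],np.round(r['position']),atz('wrist',r['position'],.105))
E
```

```text
time: 6.05
ee_pos: [0.4581, -0.2285, 0.1627]
orientation: [0.568, 0.421, 0.567, -0.422]
contact_force: [0.7, 0.9, 1.5]
opening: -0.0003
[ 0.45813591 -0.22851734  0.16268623]
spent_stem 0.66 [310.  93.] [ 0.54243578 -0.19237967  0.105     ]
spent_grip 0.62 [260. 187.] [ 0.47054419 -0.17456004  0.105     ]
spent_grip 0.38 [420. 233.] [ 0.47076228 -0.30147302  0.105     ]
```

View pics/w3.png

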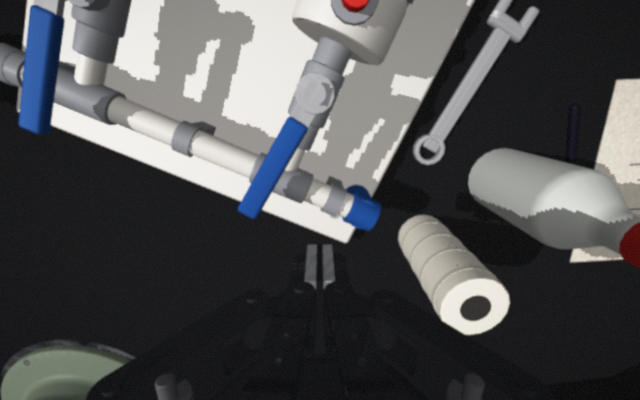

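Wrist view: brown lever from stem (318,93) to tip (248,212), fingertips at (320,250) on its right-hand side, spare cartridge clear at (455,280). Going down beside the lever and pushing.

```bash
python3 -m creep '[[[3,4,-35],[0,0,0]],[[6,6,-70],[0,0,0]],[[6,6,-70],[0,0,0]]]'
```

```text
time: 6.55
ee_pos: [0.4641, -0.2158, 0.0895]
orientation: [0.568, 0.419, 0.572, -0.419]
contact_force: [0.4, 0.0, 0.4]
opening: 0.0
```

```bash
python3 -m creep '[[[3,9,0],[0,0,0]],[[4,17,0],[0,0,0]],[[4,27,0],[0,0,0]],[[5,37,0],[0,0,0]],[[9,46,0],[0,0,0]],[[13,55,0],[0,0,0]],[[18,62,0],[0,0,0]],[[23,69,0],[0,0,0]]]'
```

```text
time: 7.35
ee_pos: [0.489, -0.1489, 0.0938]
orientation: [0.57, 0.42, 0.568, -0.42]
contact_force: [-1.8, -4.9, -0.9]
opening: -0.0
```

```bash
python3 -m creep '[[[7,7,0],[0,0,0]],[[15,12,0],[0,0,0]],[[24,17,0],[0,0,0]],[[31,19,0],[0,0,0]],[[36,20,0],[0,0,0]],[[40,21,0],[0,0,0]],[[42,21,0],[0,0,0]],[[42,21,0],[0,0,0]]]'
python3 - <<'E'
from h import *
print(env.get_state()['contact_force']); save('wrist','w4.png')
E
```

```text
time: 8.15
ee_pos: [0.5309, -0.1278, 0.0926]
orientation: [0.569, 0.42, 0.569, -0.419]
contact_force: [-2.1, 0.6, 1.3]
opening: 0.0002
[-2.09501358  0.62098945  1.27831201]
```

View pics/w4.png

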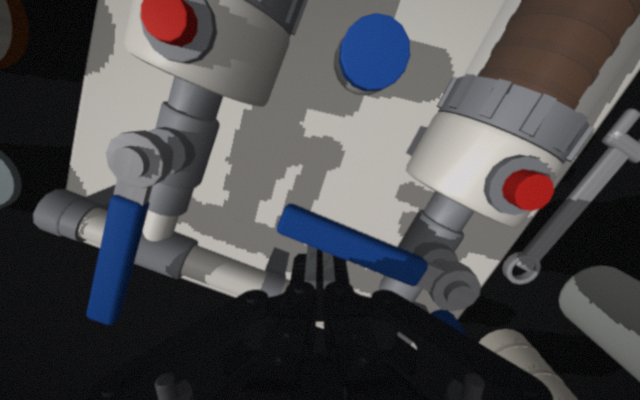

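The brown lever is nearly square across its pipe (285,222 to 420,268), but at 2–3 N it isn't on the stop yet. Pushing on gently.

```bash
python3 -m creep '[[[2,0,0],[0,0,0]],[[4,0,0],[0,0,0]],[[5,0,0],[0,0,0]],[[5,0,0],[0,0,0]]]'
```

```text
time: 8.6
ee_pos: [0.5322, -0.128, 0.0919]
orientation: [0.567, 0.419, 0.571, -0.421]
contact_force: [-25.0, 3.6, 18.4]
opening: -0.0
```

Run:
```python
from h import *
print(env.get_state()['contact_force']); save('wrist','w5.png')
im=cv2.imread('pics/w5.png'); h=cv2.cvtColor(im,cv2.COLOR_BGR2HSV); m=cv2.inRange(h,(105,120,60),(130,255,255))
for x0,x1,y0,y1 in((60,160,180,340),(255,432,180,290)):
    s=np.zeros_like(m); s[y0:y1,x0:x1]=m[y0:y1,x0:x1]; ys,xs=np.nonzero(s)
    P=np.array([atz('wrist',(a,b),.11)[:2] for a,b in list(zip(xs,ys))[::11]])
    v=np.linalg.svd(P-P.mean(0))[2][0]; print(len(xs),P.mean(0),'dir deg',np.degrees(np.arctan2(v[1],v[0]))%180)
```

```text
[-25.01697037   3.59372609  18.43708005]
3703 [ 0.50833981 -0.02511037] dir deg 172.78123687572614
4394 [ 0.55198231 -0.13726704] dir deg 82.73444041866242
```

```bash
python3 -m creep '[[[-10,0,0],[0,0,0]],[[-25,0,0],[0,0,0]],[[-25,0,30],[0,0,0]],[[-25,0,70],[0,0,0]],[[-10,-20,75],[0,0,0]],[[10,-45,75],[0,0,0]],[[10,-45,75],[0,0,0]]]'
python3 - <<'E'
from h import *
print(env.get_state()['ee_pos']); save('wrist','w6.png')
for t in ('spent_button','spent_stem'):
    for r in env.mark_of(t,'wrist')[:2]: print(t,r['confidence'],np.round(r['position']),atz('wrist',r['position'],.114))
E
```

```text
time: 9.35
ee_pos: [0.5474, -0.1763, 0.1677]
orientation: [0.569, 0.421, 0.567, -0.42]
contact_force: [-0.8, 0.4, 0.2]
opening: -0.0
[ 0.54735535 -0.17626865  0.16770934]
spent_button 0.64 [384. 163.] [ 0.60049066 -0.20332362  0.114     ]
spent_stem 0.91 [343. 227.] [ 0.54623316 -0.19106896  0.114     ]
```

View pics/w6.png

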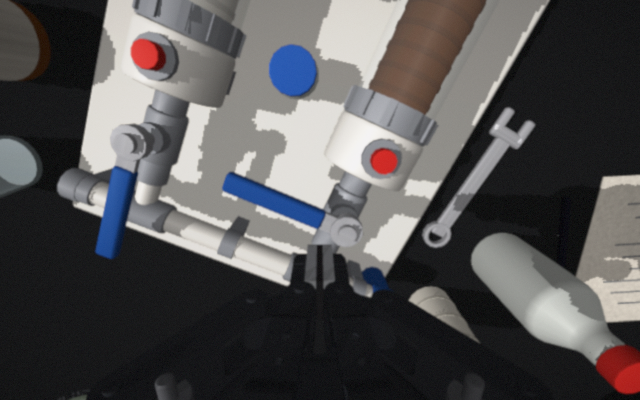

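Levers measure 90.05° apart: white at 172.8° in line, brown at 82.7° square. The view agrees (brown lever 228,182 to 325,218). Red button is at (385,161), so I'm moving above it.

```bash
python3 -m creep '[[[25,-14,0],[0,0,0]],[[55,-29,0],[0,0,0]],[[55,-29,-20],[0,0,0]],[[55,-29,-42],[0,0,0]],[[55,-29,-42],[0,0,0]],[[55,-29,-42],[0,0,0]]]'
python3 - <<'E'
from h import *
s=env.get_state();print(s['ee_pos'],s['contact_force']); save('wrist','w7.png'); 
a=cv2.imread('pics/w7.png'); cv2.imwrite('pics/c7.png',cv2.resize(a[180:320,220:420],(800,560)))
E
```

```text
time: 10.1
ee_pos: [0.6004, -0.2014, 0.1257]
orientation: [0.569, 0.42, 0.569, -0.419]
contact_force: [0.4, -0.8, 0.9]
opening: -0.0002
[ 0.60042927 -0.2014461   0.12566547] [ 0.41420672 -0.83860053  0.86545252]
```

View pics/c7.png

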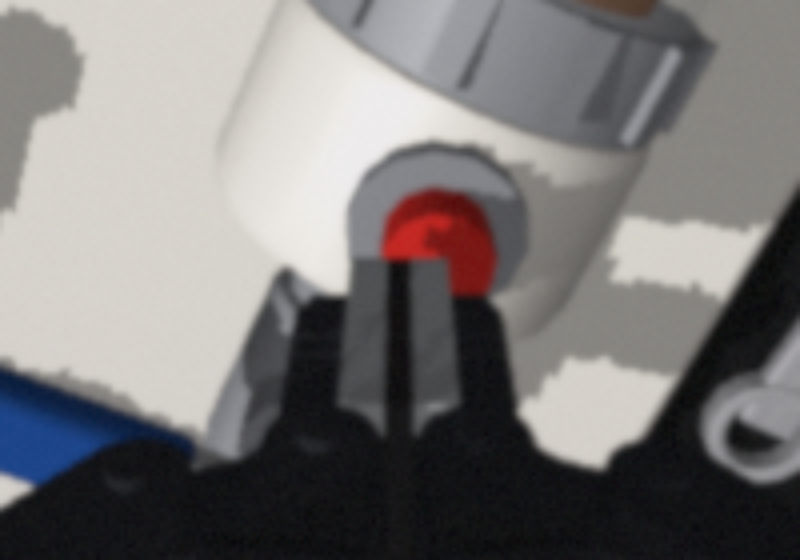

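The crop shows the shut fingertips at about (400,260), 6 mm left of the button centre (440,245). I'll compute the offset.

Run:
```python
from h import *
e=env.get_state()['ee_pos']; tip=proj('wrist',e)[0]; print('tip px',tip,(tip-[220,180])*4)
b=atz('wrist',(220+440/4,180+245/4),.114); print(b,(b-e)*1000)
```

```text
tip px [319.5228137 258.1780376] [398.09125481 312.7121504 ]
[ 0.60687405 -0.20652599  0.114     ] [  6.05121553  -4.76238263 -12.31707497]
```

```bash
python3 -m creep '[[[4,-5,0],[0,0,0]],[[4,-5,-6],[0,0,0]],[[4,-5,-12],[0,0,0]],[[4,-5,-16],[0,0,0]],[[4,-5,-19],[0,0,0]],[[4,-5,-19],[0,0,0]]]'
```

```text
time: 10.75
ee_pos: [0.6047, -0.2073, 0.107]
orientation: [0.569, 0.42, 0.569, -0.42]
contact_force: [-3.3, -0.8, 12.9]
opening: 0.0
```

```bash
python3 -m creep '[[[0,0,-1],[0,0,0]],[[0,0,-1],[0,0,0]],[[0,0,-1],[0,0,0]],[[0,0,-1],[0,0,0]],[[0,0,-1],[0,0,0]],[[0,0,-1],[0,0,0]],[[0,0,-1],[0,0,0]]]'
```

```text
time: 11.45
ee_pos: [0.6048, -0.2074, 0.1067]
orientation: [0.569, 0.42, 0.569, -0.42]
contact_force: [-7.6, 0.3, 25.4]
opening: 0.0001
```

```bash
python3 -m creep '[[[0,0,0],[0,0,0]],[[0,0,0],[0,0,0]],[[0,0,15],[0,0,0]],[[0,0,40],[0,0,0]],[[0,0,80],[0,0,0]],[[-40,0,120],[0,0,0]],[[-80,0,120],[0,0,0]],[[-80,0,120],[0,0,0]]]'
python3 - <<'E'
from h import *
print(env.get_state()['contact_force'],env.get_state()['ee_pos']); save('wrist','w8.png')
im=cv2.imread('pics/w8.png')
E
```

```text
time: 12.25
ee_pos: [0.5202, -0.2079, 0.2266]
orientation: [0.569, 0.42, 0.569, -0.421]
contact_force: [0.5, -0.6, -0.0]
opening: 0.0002
[ 0.50690163 -0.60456511 -0.00575166] [ 0.52016897 -0.20791677  0.22663497]
```

View pics/w8.png

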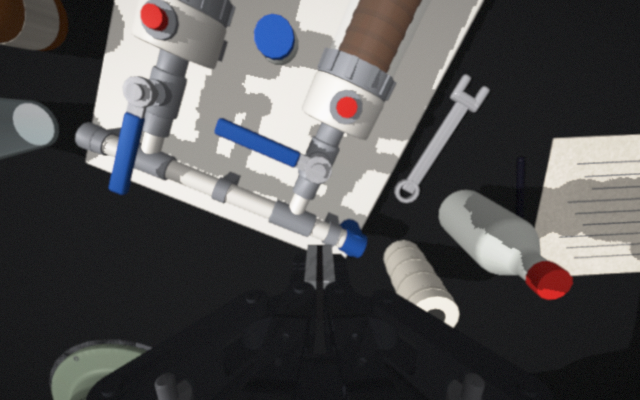

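The white lever is in line (135,117 to 120,190) and the brown lever is square (218,127 to 300,160). The button is back up at (347,107), the loose things haven't moved, and the tool is clear.

```bash
python3 -c "
from bench import env
print(env.finish_job())"
```

```text
the job is handed in; nothing more can be done
None
```

The changeover is done and handed in, after about 12 s of the 66 s allowed. With the fingers shut, I pushed the white filter's lever open to its stop, and only then pushed the brown filter's lever shut to its stop. I then held the brown filter's vent button down for about a second and let it come back up.

**Levers:** With both on their stops, they measured 90.05° apart in the wrist picture. White was in line with its pipe to about 0.1°, and brown was square across its own. The forces there were about 20–31 N.

**Vent:** The fingertip bottomed out at 0.1067 m, where the button should be fully down at 0.107 m. The push was 13 N rising to 25 N, against the 5.4 N the spring needs.

**Last picture:** It showed both levers in place, the button apparently back up and the loose things in view where they stood. The beaker, amber jar and vial were partly or wholly out of that picture, so I did not recheck them. The tool was clear of everything.

**Disagreements:**
- At the brown lever's stop, the force had an unexplained 18 N upward part. The lever angle still came out right.
- My position estimates for the vent button differed by up to 6 mm, so I used one in between. The button is 18 mm across.

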